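Find the slide-discard flap that still tips and push it open

ROBOT

A 6-joint arm with a two-finger parallel gripper is mounted at the origin on the work surface. World frame = base frame: x ahead of the robot, y to its left, z up, the work surface at z = 0. Lengths are in m, angles in rad, forces in N, time in s.
With the tool pointing down it reaches from about 0.3 to 0.875 m from the base axis. Payload 4.2 kg.
Tool frame: the origin (TCP) lies on the front face of the gripper's body, between the roots of the fingers; the fingertips stand 73 mm ahead of it and the grasp point (between the pads) lies 54 mm ahead of it; y points along the fingers, z is the direction in which the jaws open and shut, and the axes are right-handed (so a half turn about y gives the same grasp; the last joint's range is limited). The gripper opens to 85 mm and grips with 20 to 120 N. Pads are 22 mm wide; open, the fingers measure 114 mm over their backs; the gripper's body (76 mm by 85 mm) begins 54 mm behind the grasp point. The pads swing forward as they close: fully open they stand 13 mm farther back than shut.
Start: joints at [-1.341, 0.32, 1.565, -0, 1.257, -0.02], TCP at [0.142, -0.557, 0.304] pointing down, gripper open.
Joint ranges: [-3.11, 3.11], [-0.84, 2.01], [0.21, 2.61], [-1.34, 4.49], [0.05, 2.63], [-2.56, 2.56]. Speed limits (rad/s): [2.57, 2.57, 3.14, 3.14, 3.14, 3.14].

INTERFACE

Orientations are given as a unit quaternion [x, y, z, w].
In Python, from rig import move_to, line_to, movej, let_go, grasp, wait, inverse_kinematics, observe, get_image, camera_model, PlanningError, hand_in gives the robot as it stands. Calls block until the motion is done:
- move_to(position, orientation): joint-space move of the TCP to a pose.
- line_to(position, ori=None, vel=0.15): straight line of the TCP; ori=None keeps the orientation; vel is the mean speed in m/s.
- movej(angles): joint-space move.
- let_go() and grasp(effort=None): open the fingers fully, or close them until they stop; effort is the grip in N (None keeps the last).
- wait(seconds).
- inverse_kinematics(position, orientation): joint angles nearest the present ones, or None.
- observe(): the state.
- get_image(name): name is "scene" or "top"; returns (picture, depth): 420x560x3 uint8, red, green, blue; 420x560 float32, m along the optical axis (not along the pixel's ray), 0 where there is no reading.
- camera_model(name): a dict with "fovy" (degrees; the focal length in pixels is half the picture's height over the tangent of half this angle, whatever the lens; pixels are square), "cx", "cy" (the principal point, pixels), "rvec" (rotation vector, rad) and "tvec" (3), from world to camera coordinates, as OpenCV has them. Camera axes: x right, y down, z forward; pixel columns grow to the right and rows downward; lengths in m; the calibration is good to about 2 mm. A picture is of the moment at which its call begins. camera_model takes no time and is no camera call.
A pose or a line that the arm cannot do raises PlanningError and nothing moves.
- hand_in(): hands the job in, once; it reports no verdict.
The state is a dict: "time": time; "qpos": joint angles; "dq": joint speeds; "joint_efforts": joint torques, N m; "tool_pos": TCP position; "ee_rot": TCP orientation; "wrist_force": force on the tool from outside, world axes, zero at the start; "ft_torque": the same for the moment, N m; "gripper_width": opening from 0.0 (shut) to 1.0 (fully open).
Only numpy, scipy, OpenCV 4.12 (cv2) and the standard library are available. Lean on these libraries where they do the work, as an engineer would, in place of code of your own. Each camera call takes 0.05 s, during which the arm holds its last target.

TASK

Three of the four compartments in the slide-discard station are full to the top and one is empty. Press the flaps gently on their green discs with closed fingertips to find the one that tips, then push that flap down until it stands wide open, well past 45 degrees, and take the hand away so that it stays open. Do not lean hard on the station, and leave everything else on the bench and on the ledge where it stands.

Things in the scene. Friction and masses are not known exactly. Their poses are not given: they have to be found in the camera images.
- station: white slide-discard station fixed to the bench, 173 (x) by 382 mm (y), top 80 mm up; a row of four flaps along y, 94 mm apart. Origin on the bench, midway along y, 57 mm from the robot-side (-x) face; z up. One compartment, another each time, is empty; full inserts, unseen, back the other three flaps. A ledge 70 mm deep with small things runs along its far side
- flap_a (a joint): flap a (the one at the station's +y end): grey flap, 87 (x) by 84 mm (y), 6 mm thick, in the station's top. Hinge angle in rad: 0 shut, level with the rim; grows as the robot-side edge goes down and the short far edge rises; stop at 1.0. Hinge line along y, 22 mm from the far (+x) edge, 65 mm from the robot-side edge
- press_a (a point): centre of the green disc (26 mm across) on the top of flap a, where to press: 43 mm from the hinge line towards the robot side, on the middle of the flap's width, 80 mm above the bench while shut. Moves with the flap; while it is shut its axes are the station's
- flap_b (a joint): flap b (second from the +y end): same size and hinge as flap a. Any flap over the empty compartment tips under about 2 to 3 N at its disc and stays at whatever angle it is left (stiff hinge)
- press_b (a point): centre of the green disc (26 mm across) on the top of flap b, where to press: 43 mm from the hinge line towards the robot side, on the middle of the flap's width, 80 mm above the bench while shut. Moves with the flap; while it is shut its axes are the station's
- flap_c (a joint): flap c (third from the +y end): same as flap a. Any flap over a full compartment gives only about 1 mm at its disc (below 0.04 rad) and then is solid
- press_c (a point): centre of the green disc (26 mm across) on the top of flap c, where to press: 43 mm from the hinge line towards the robot side, on the middle of the flap's width, 80 mm above the bench while shut. Moves with the flap; while it is shut its axes are the station's
- flap_d (a joint): flap d (the one at the station's -y end): same as flap a. A fingertip may go 50 mm down into the empty compartment; each compartment is 91 (x) by 88 mm (y) inside
- press_d (a point): centre of the green disc (26 mm across) on the top of flap d, where to press: 43 mm from the hinge line towards the robot side, on the middle of the flap's width, 80 mm above the bench while shut. Moves with the flap; while it is shut its axes are the station's
- oil_bottle: amber bottle with white cap, 28 mm across, 65 mm tall, loose, on the station's ledge; origin under its centre
- slide_box: slide box, green with white lid, 36 x 86 x 32 mm, loose, on the station's ledge; origin under its centre
- stain_jar: glass jar with blue cap, 42 mm across, 50 mm tall, loose, on the station's ledge; origin under its centre
- mouse: grey and black computer mouse, 100 x 58 x 32 mm, loose, on a green mat; origin under its centre. A fixed white microscope, 0.44 m tall, stands at the right beside the robot
- beaker: open glass beaker, 68 mm across, 85 mm tall, loose, on the bench; origin under its centre. A fixed clear drum with a white roll, 0.18 m tall, stands farther left
- wash_bottle: white bottle with red cap, 60 mm across, 160 mm tall, loose, on the bench; origin under its centre
- tube_rack: blue rack of capped tubes, 70 x 200 x 90 mm, loose, on the bench; origin under its centre

How it is judged:
On the way:
1. a flap tips under the fingers (value of joint any of flap_a, flap_b, flap_c, flap_d above 0.06 rad and contact force between the fingers and station above 0.2 N), for 0.05 s.
At the end, for the whole second after the job is handed in: the flap over the empty compartment stands open by more than 0.75 rad and is at rest, the other three are shut (below 0.1 rad), and each loose bystander is within 30 mm of its start and upright (((value of joint flap_a above 0.75 rad and value of joint each of flap_b, flap_c, flap_d below 0.1 rad) or (value of joint flap_b above 0.75 rad and value of joint each of flap_a, flap_c, flap_d below 0.1 rad) or (value of joint flap_c above 0.75 rad and value of joint each of flap_a, flap_b, flap_d below 0.1 rad) or (value of joint flap_d above 0.75 rad and value of joint each of flap_a, flap_b, flap_c below 0.1 rad)) and velocity of joint flap_a between -0.05 and 0.05 rad/s and velocity of joint flap_b between -0.05 and 0.05 rad/s and velocity of joint flap_c between -0.05 and 0.05 rad/s and velocity of joint flap_d between -0.05 and 0.05 rad/s and not (distance of oil_bottle from where it was at the start of the episode above 0.03 m or angle between oil_bottle's own z axis and vertical above 0.5 rad) and not (distance of slide_box from where it was at the start of the episode above 0.03 m or angle between slide_box's own z axis and vertical above 0.5 rad) and not (distance of stain_jar from where it was at the start of the episode above 0.03 m or angle between stain_jar's own z axis and vertical above 0.5 rad) and not (distance of mouse from where it was at the start of the episode above 0.03 m or angle between mouse's own z axis and vertical above 0.5 rad) and not (distance of beaker from where it was at the start of the episode above 0.03 m or angle between beaker's own z axis and vertical above 0.5 rad) and not (distance of wash_bottle from where it was at the start of the episode above 0.03 m or angle between wash_bottle's own z axis and vertical above 0.5 rad) and not (distance of tube_rack from where it was at the start of the episode above 0.03 m or angle between tube_rack's own z axis and vertical above 0.5 rad)); the robot touches nothing.
It fails at once if a bystander is moved more than 30 mm, lifted away or knocked over ((distance of oil_bottle from where it was at the start of the episode above 0.03 m or angle between oil_bottle's own z axis and vertical above 0.5 rad) or (distance of slide_box from where it was at the start of the episode above 0.03 m or angle between slide_box's own z axis and vertical above 0.5 rad) or (distance of stain_jar from where it was at the start of the episode above 0.03 m or angle between stain_jar's own z axis and vertical above 0.5 rad) or (distance of mouse from where it was at the start of the episode above 0.03 m or angle between mouse's own z axis and vertical above 0.5 rad) or (distance of beaker from where it was at the start of the episode above 0.03 m or angle between beaker's own z axis and vertical above 0.5 rad) or (distance of wash_bottle from where it was at the start of the episode above 0.03 m or angle between wash_bottle's own z axis and vertical above 0.5 rad) or (distance of tube_rack from where it was at the start of the episode above 0.03 m or angle between tube_rack's own z axis and vertical above 0.5 rad)).
It fails at once if the fingers or arm bear on the station with more than 60 N (contact force between any of the fingers, the arm and station above 60 N).
It also fails if it takes over 51 s, if anything falls off the work surface, if the arm or the gripper's body presses on something with over 40 N, if the wrist force passes 120 N, or if a joint passes its speed limit or range.

## Working session

There is one attempt and no reset: what is moved stays moved. The work goes in short steps, each a Python script; the robot and the scene stay as the last script left them, time stands still between calls to the robot, and variables do not carry over. Pictures are saved under pics/ and viewed, and the job is handed in when it is done.

```bash
mkdir -p pics; python3 - <<'E'
from rig import *
import cv2, numpy as np
for n in("scene","top"):
    p,d=get_image(n); cv2.imwrite(f"pics/{n}0.png",p[:,:,::-1]); np.save(f"pics/{n}0.npy",d); print(camera_model(n))
o=observe(); print(o)
E
```

```text
{'fovy': 52.39971988574196, 'cx': 278.2176410182265, 'cy': 213.11985538506437, 'rvec': array([ 2.26902828,  0.74909439, -0.30366889]), 'tvec': array([-0.40107604, -0.19042007,  1.43676786])}
{'fovy': 49.2045885384167, 'cx': 284.6359547449755, 'cy': 214.57515385153107, 'rvec': array([ 2.01832714, -2.19321549,  0.24122385]), 'tvec': array([0.03789341, 0.53783525, 1.22419142])}
{'time': 0.1, 'qpos': array([-1.34001731,  0.32071603,  1.56591522,  0.00209645,  1.25693118,
       -0.01992432]), 'dq': array([ 0.00046736, -0.00050201, -0.00010678, -0.000752  , -0.00157321,
       -0.00114935]), 'joint_efforts': array([-3.28469999e+00, -4.35150146e+01, -2.41355395e+01, -1.07627414e+00,
        2.51696901e-01, -2.00601120e-02]), 'tool_pos': array([ 0.14310959, -0.55664886,  0.30274704]), 'ee_rot': array([-0.08754967,  0.70235335, -0.7008199 ,  0.08880482]), 'wrist_force': array([ 1.29944617, -0.24258354, -0.80685999]), 'ft_torque': array([ 0.00828822, -0.10763957,  0.01395763]), 'gripper_width': 0.9989617970565874}
```

View pics/scene0.png

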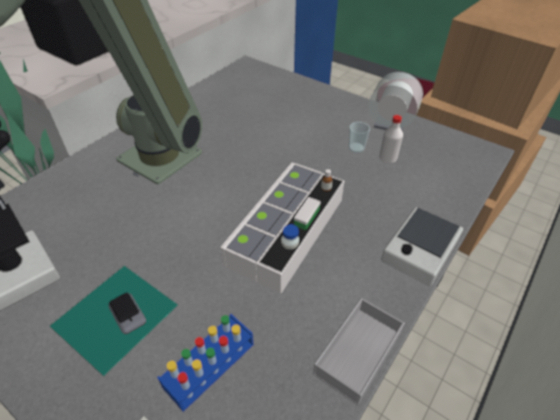

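View pics/top0.png

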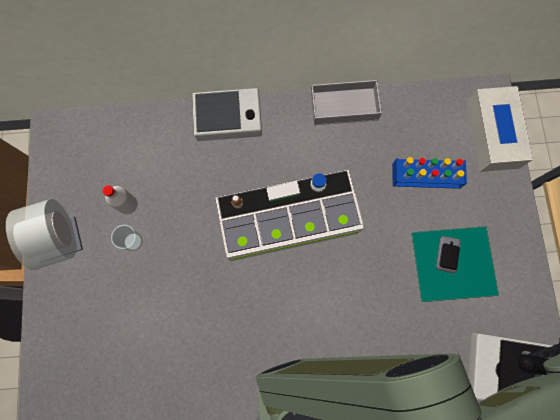

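The top view shows the four green discs near (242,241), (277,234), (310,227) and (343,219). The ledge with bottle, box and jar lies behind them. I'll localise the discs in both cameras.

```bash
cat > h.py <<'E'
import cv2, numpy as np
from rig import *
def ray(n,u,v):
    m=camera_model(n); f=210/np.tan(np.radians(m['fovy'])/2)
    R=cv2.Rodrigues(m['rvec'])[0]; d=R.T@np.array([(u-m['cx'])/f,(v-m['cy'])/f,1]); return -R.T@m['tvec'],d
def onz(n,u,v,z):
    c,d=ray(n,u,v); return c+d*(z-c[2])/d[2]
E
python3 - <<'E'
from h import *
for n in("top","scene"):
    p=cv2.imread(f"pics/{n}0.png"); hsv=cv2.cvtColor(p,cv2.COLOR_BGR2HSV)
    m=cv2.inRange(hsv,(30,150,100),(50,255,255)); k,l,s,c=cv2.connectedComponentsWithStats(m)
    d=np.load(f"pics/{n}0.npy")
    for i in range(1,k):
        if s[i,4]>25:
            u,v=c[i]; C,r=ray(n,u,v); print(n,c[i].round(1),s[i,4],onz(n,u,v,.08).round(4),(C+r*d[int(v+.5),int(u+.5)]).round(4))
p=cv2.imread("pics/top0.png")[160:270,205:375]; cv2.imwrite("pics/crop.png",cv2.resize(p,None,fx=4.5,fy=4.5,interpolation=cv2.INTER_CUBIC))
E
```

```text
top [342.7 219.1] 63 [ 0.5087 -0.1644  0.08  ] [ 0.509  -0.1647  0.0784]
top [309.2 226.2] 64 [ 0.4966 -0.0708  0.08  ] [ 0.497  -0.0709  0.0779]
top [275.8 233.4] 66 [0.4841 0.022  0.08  ] [0.4839 0.022  0.0809]
top [241.9 240.9] 66 [0.4712 0.1155 0.08  ] [0.4709 0.1153 0.082 ]
scene [261.2 215. ] 28 [ 0.4949 -0.0703  0.08  ] [ 0.4943 -0.0696  0.079 ]
scene [242.4 238.7] 35 [ 0.5079 -0.164   0.08  ] [ 0.508  -0.1641  0.0801]
```

View pics/crop.png

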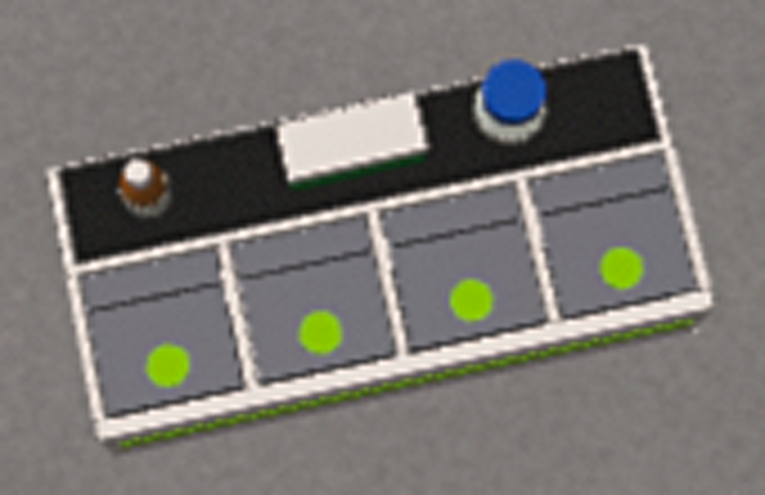

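```bash
python3 - <<'E'
from h import *
from scipy.spatial.transform import Rotation as Ro
o=observe(); print(Ro.from_quat(o['ee_rot']).as_matrix().round(3))
d=np.load("pics/top0.npy"); ds=np.load("pics/scene0.npy")
for n,D,pts in(("top",d,[(485,350),(500,345),(520,345),(480,380),(515,370),(236,197),(284,190),(319,180),(260,200),(440,380),(300,370),(480,340)]),("scene",ds,[(15,220),(20,250),(35,265),(50,270),(10,300),(8,140)])):
    for u,v in pts:
        C,r=ray(n,u,v); print(n,u,v,(C+r*D[v,u]).round(3))
yx=np.array([-0.0375,.2799,0]);yx/=np.linalg.norm(yx)
for s in(1,-1):
    z=s*yx; y=np.array([0,0,-1.]); x=np.cross(y,z); 
    q=Ro.from_matrix(np.c_[x,y,z]).as_quat()
    for p in([.508,-.164,.173],[.471,.1155,.173]): print(s,q.round(4),inverse_kinematics(p,q))
E
```

```text
[[-0.969  0.001  0.247]
 [-0.247  0.002 -0.969]
 [-0.002 -1.    -0.002]]
top 485 350 [ 0.132 -0.505  0.049]
top 500 345 [ 0.15  -0.501  0.153]
top 520 345 [ 0.147 -0.546  0.159]
top 480 380 [ 0.059 -0.478  0.051]
top 515 370 [ 0.092 -0.521  0.163]
top 236 197 [0.578 0.118 0.146]
top 284 190 [ 0.597 -0.01   0.108]
top 319 180 [ 0.61  -0.105  0.132]
top 260 200 [0.582 0.058 0.08 ]
top 440 380 [ 0.174 -0.158  0.754]
top 300 370 [ 0.153 -0.007  0.342]
top 480 340 [ 0.158 -0.496  0.049]
scene 15 220 [ 0.091 -0.491  0.164]
scene 20 250 [ 0.061 -0.513  0.052]
scene 35 265 [ 0.134 -0.517  0.051]
scene 50 270 [ 0.174 -0.503  0.047]
scene 10 300 [ 0.151 -0.606  0.021]
scene 8 140 [ 0.153 -0.437  0.389]
1 [ 0.7055  0.0471 -0.0471 -0.7055] [-3.33816817e-01  3.75118852e-01  1.84512380e+00 -4.44089210e-16
  9.21349998e-01 -2.03779648e+00]
1 [ 0.7055  0.0471 -0.0471 -0.7055] [ 2.16761800e-01  3.08653607e-01  1.95398402e+00 -4.44089210e-16
  8.78955027e-01 -1.48721786e+00]
-1 [-0.0471  0.7055 -0.7055  0.0471] [-3.33816817e-01  3.75118852e-01  1.84512380e+00 -4.44089210e-16
  9.21349998e-01  1.10379618e+00]
-1 [-0.0471  0.7055 -0.7055  0.0471] [ 2.16761800e-01  3.08653607e-01  1.95398402e+00 -4.44089210e-16
  8.78955027e-01  1.65437479e+00]
```

```bash
python3 - <<'E'
from h import *
for n in("top","scene"):
    m=camera_model(n); f=210/np.tan(np.radians(m['fovy'])/2)
    K=np.array([[f,0,m['cx']],[0,f,m['cy']],[0,0,1]])
    print(n,cv2.projectPoints(np.array([[.142,-.557,.304],[.142,-.557,.23],[0,0,0],[.13,-.5,.45]]),m['rvec'],m['tvec'],K,None)[0][:,0].round())
a=cv2.imread("pics/top0.png")[300:,380:]; b=cv2.imread("pics/scene0.png")[0:330,0:220]
cv2.imwrite("pics/a.png",cv2.resize(a,None,fx=4,fy=4)); cv2.imwrite("pics/b.png",cv2.resize(b,None,fx=1.8,fy=1.8))
E
```

```text
top [[560. 351.]
 [541. 349.]
 [299. 416.]
 [577. 367.]]
scene [[-33. 202.]
 [-15. 227.]
 [159. 157.]
 [-47. 124.]]
```

View pics/a.png

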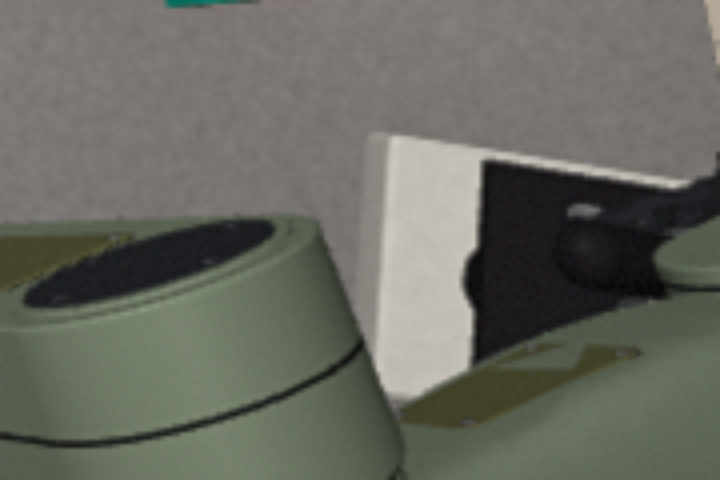

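View pics/b.png

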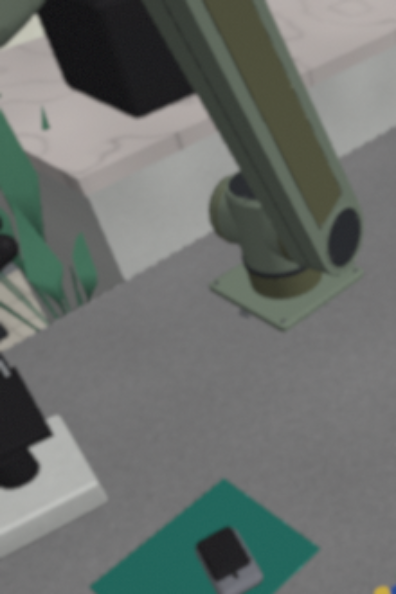

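```bash
python3 - <<'E'
from h import *
D=np.load("pics/scene0.npy")
for v in range(110,240,8):
    s=''
    for u in range(0,40,4):
        C,r=ray("scene",u,v); p=C+r*D[v,u]; s+=f"({p[0]:.2f},{p[1]:.2f},{p[2]:.2f}) "
    print(v,s)
D=np.load("pics/top0.npy")
for v in range(330,400,8):
    s=''
    for u in range(504,560,6):
        C,r=ray("top",u,v); p=C+r*D[v,u]; s+=f"({p[0]:.2f},{p[1]:.2f},{p[2]:.2f}) "
    print(v,s)
b=cv2.imread("pics/scene0.png")[90:330,0:70]
cv2.imwrite("pics/b2.png",cv2.resize(b,None,fx=2.5*2.5/2.5,fy=2.5))
E
```

```text
110 (-0.76,-0.15,-0.03) (-0.45,-0.23,0.13) (-0.45,-0.22,0.12) (-0.44,-0.21,0.12) (-0.43,-0.20,0.12) (-0.44,-0.19,0.11) (-0.53,-0.15,0.06) (-0.49,-0.15,0.07) (-0.45,-0.15,0.08) (-0.41,-0.15,0.10) 
118 (-0.47,-0.25,0.10) (-0.76,-0.15,-0.07) (-0.43,-0.24,0.11) (-0.46,-0.22,0.09) (-0.45,-0.21,0.08) (-0.44,-0.20,0.08) (-0.56,-0.15,0.01) (-0.52,-0.15,0.03) (-0.48,-0.15,0.04) (-0.45,-0.15,0.05) 
126 (0.09,-0.42,0.39) (-0.47,-0.25,0.07) (-0.77,-0.15,-0.11) (-0.43,-0.24,0.08) (-0.43,-0.23,0.07) (-0.47,-0.20,0.04) (-0.48,-0.19,0.03) (-0.55,-0.15,-0.02) (-0.52,-0.15,-0.01) (-0.49,-0.15,0.00) 
134 (0.15,-0.44,0.40) (0.15,-0.44,0.40) (0.14,-0.43,0.39) (-0.44,-0.25,0.05) (-0.43,-0.24,0.05) (-0.43,-0.23,0.04) (-0.45,-0.21,0.02) (-0.60,-0.15,-0.08) (-0.56,-0.15,-0.06) (-0.52,-0.15,-0.04) 
142 (0.15,-0.45,0.39) (0.15,-0.45,0.39) (0.15,-0.44,0.38) (-0.82,-0.15,-0.21) (-0.44,-0.25,0.01) (-0.44,-0.24,0.01) (-0.44,-0.23,0.00) (-0.45,-0.21,-0.01) (-0.60,-0.15,-0.11) (1.00,-0.68,0.90) 
150 (0.14,-0.46,0.37) (-1.65,0.03,-0.74) (-1.64,0.04,-0.74) (-0.52,-0.25,-0.06) (-0.47,-0.25,-0.03) (-0.46,-0.25,-0.03) (-
[... 3226 characters left out ...]
) (0.09,-0.53,0.16) (0.09,-0.54,0.16) (0.12,-0.43,0.40) (0.12,-0.45,0.40) (0.12,-0.46,0.39) (0.15,-0.37,0.58) (0.15,-0.37,0.60) (0.15,-0.37,0.61) 
378 (0.08,-0.49,0.16) (0.08,-0.51,0.16) (0.07,-0.52,0.16) (0.07,-0.53,0.16) (0.07,-0.55,0.16) (0.14,-0.34,0.61) (0.14,-0.34,0.62) (0.14,-0.35,0.63) (0.15,-0.35,0.63) (0.15,-0.36,0.64) 
386 (0.06,-0.49,0.16) (0.14,-0.30,0.61) (0.14,-0.30,0.63) (0.14,-0.31,0.64) (0.14,-0.31,0.64) (0.14,-0.32,0.65) (0.14,-0.32,0.66) (0.14,-0.33,0.66) (0.14,-0.33,0.66) (0.14,-0.34,0.66) 
394 (0.13,-0.28,0.64) (0.13,-0.28,0.65) (0.13,-0.29,0.66) (0.13,-0.29,0.67) (0.13,-0.29,0.67) (0.13,-0.30,0.68) (0.13,-0.31,0.68) (0.13,-0.32,0.67) (0.13,-0.33,0.67) (0.13,-0.34,0.67)
```

View pics/b2.png

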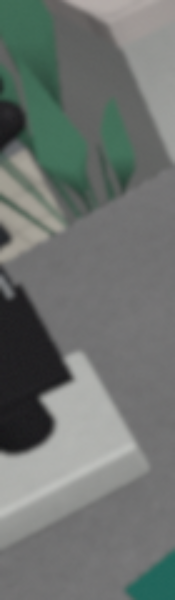

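The dark round part near the hand moves with the gripper (a wrist camera). The fingers hang over the microscope stage (z ≈ 0.16), so I'll swing away towards +x at the present height, then close the fingers and probe flap d.

```bash
cat >> h.py <<'E'
from scipy.spatial.transform import Rotation as Ro
D={'d':(.5083,-.1642),'c':(.4958,-.0706),'b':(.4841,.022),'a':(.4712,.1155)}
Y=np.array([-0.0375,.2799,0]);Y/=np.linalg.norm(Y); X=np.array([Y[1],-Y[0],0])
z=-Y; y=np.array([0,0,-1.]); Q=Ro.from_matrix(np.c_[np.cross(y,z),y,z]).as_quat()
def fz(n=5):
    r=[]
    for _ in range(n): wait(.02); r.append(observe()['wrist_force'])
    return np.mean(r,0)
def probe(k,hover=.010,maxd=.006,lim=7):
    p=D[k]; move_to([*p,.153+hover],Q) ; wait(.15); b=fz(); log=[]
    h=hover
    line_to([*p,.153+.003],vel=.05)
    h=.002; tip=False
    while h>=-maxd:
        line_to([*p,.153+h],vel=.02); f=fz(3)-b; a=observe()['tool_pos'][2]-.153
        log.append((round(h*1e3,1),round(a*1e3,1),round(float(f[2]),1)))
        if f[2]>lim: break
        h-=.001
    print(k,'base',b.round(1),log,'t',round(observe()['time'],2)); return log
E
python3 - <<'E'
from h import *
move_to([*D['d'],.28],Q); print(observe()['time'])
grasp(20); o=observe(); print(o['time'],o['gripper_width'],o['tool_pos'])
probe('d'); 
E
```

```text
2.0417
2.8083 -0.002678028079362124 [ 0.5083292  -0.16416275  0.28000849]
d base [-4.5  0.4  1.4] [(2.0, np.float64(2.0), 0.1), (1.0, np.float64(1.0), -0.4), (0.0, np.float64(-0.1), 0.0), (-1.0, np.float64(-0.9), 0.7), (-2.0, np.float64(-1.9), 1.2), (-3.0, np.float64(-3.0), 1.5), (-4.0, np.float64(-4.0), 1.4), (-5.0, np.float64(-5.0), 1.4), (-6.0, np.float64(-6.0), 1.2)] t 6.58
```

```bash
python3 - <<'E'
from h import *
p,d=get_image("scene"); print(observe()['wrist_force'])
cv2.imwrite("pics/s1.png",cv2.resize(p[140:300,190:370],None,fx=4.4,fy=3.7*1.0,interpolation=cv2.INTER_CUBIC)[:,:,::-1])
p,d=get_image("top")
cv2.imwrite("pics/t1.png",cv2.resize(p[150:290,200:380],None,fx=4.2,fy=4.2,interpolation=cv2.INTER_CUBIC)[:,:,::-1])
E
```

```text
[-5.39339633 -0.51126563  3.13898284]
```

View pics/s1.png

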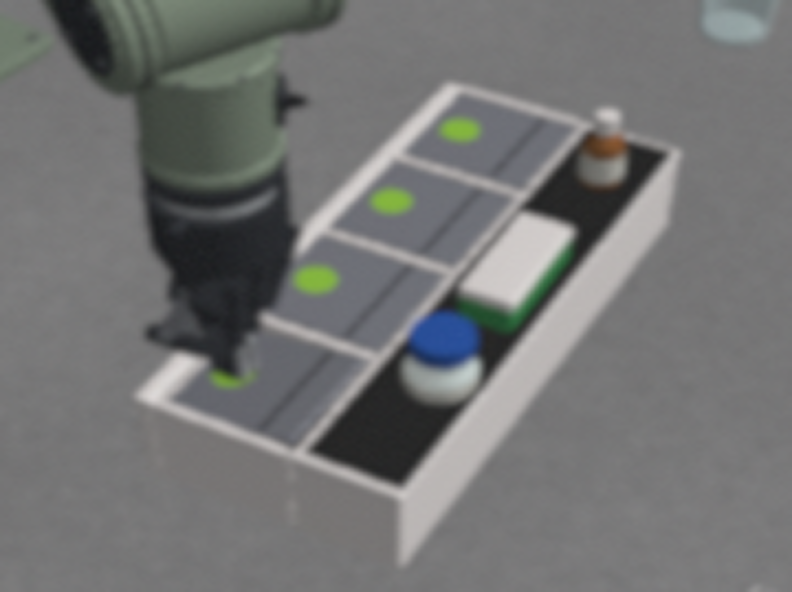

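View pics/t1.png

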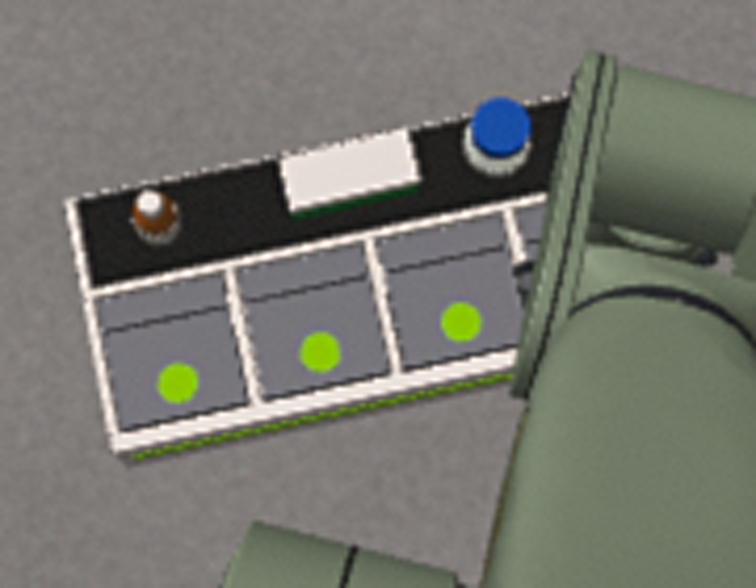

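The view is ambiguous: the tip sits on disc d, and the force has levelled off at about 1.5 N. I'll keep going down slowly with the force guard on.

```bash
python3 - <<'E'
from h import *
p=D['d']; b=1.4
for h in range(8,22,2):
    line_to([*p,.153-h/1e3],vel=.02); f=fz(3); print(-h,f.round(1),observe()['tool_pos'][2].round(4))
    if f[2]>9: break
print(observe()['time'])
P,d=get_image("scene")
cv2.imwrite("pics/s2.png",cv2.resize(P[140:300,190:370],None,fx=4.4,fy=3.7*1.0,interpolation=cv2.INTER_CUBIC)[:,:,::-1])
E
```

```text
-8 [-4.3 -0.5  2.4] 0.1449
-10 [-3.9 -0.3  2.5] 0.1428
-12 [-4.2  0.3  2.4] 0.1408
-14 [-3.8  0.3  1.7] 0.1388
-16 [-4.3 -0.1  1.5] 0.1368
-18 [-4.5  0.1  1.2] 0.1348
-20 [-4.5 -0.1  1. ] 0.1328
8.775
```

View pics/s2.png

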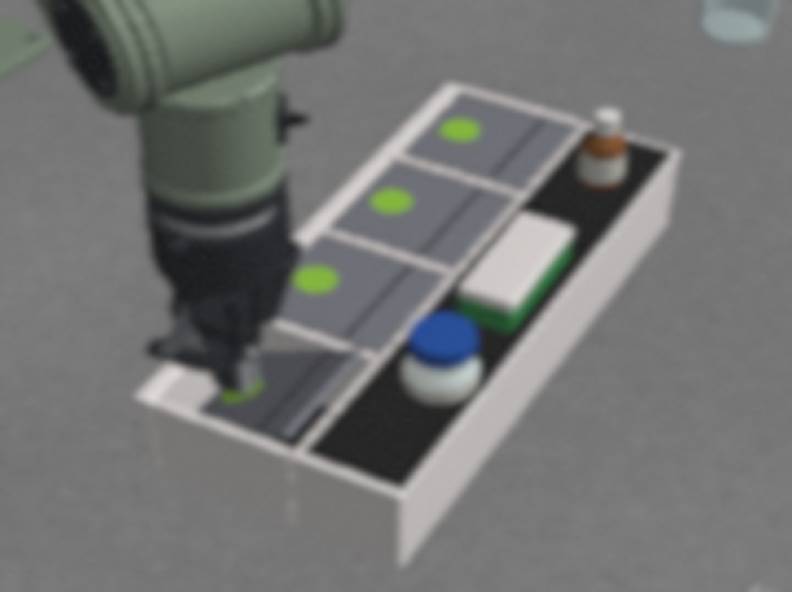

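Flap d is tipping: its robot-side edge is down and the far edge is up. I'll push on with the force guard.

```bash
python3 - <<'E'
from h import *
p=np.array([*D['d'],0]); 
for h in range(23,47,3):
    g=min(.006,(h-20)/1e3*.3)
    q=p+X*g; q[2]=.153-h/1e3
    line_to(q,vel=.04); f=fz(3); print(-h,f.round(1))
    if np.linalg.norm(f-[-4.5,0,1.4])>12: break
P,d=get_image("scene")
cv2.imwrite("pics/s3.png",cv2.resize(P[140:300,190:370],None,fx=4.4,fy=3.7*1.0,interpolation=cv2.INTER_CUBIC)[:,:,::-1])
q[2]+=0; q2=p.copy(); q2[2]=.20
line_to([p[0],p[1],.153-.02],vel=.1)
line_to(q2,vel=.1); q2[2]=.3; line_to(q2,vel=.2)
move_to([.35,.12,.35],Q)
o=observe(); print(o['time'],o['wrist_force'])
for n in("scene","top"):
    P,d=get_image(n); np.save(f"pics/{n}4.npy",d); cv2.imwrite(f"pics/{n}4.png",P[:,:,::-1])
    c=P[140:300,190:370] if n=="scene" else P[150:290,200:380]
    cv2.imwrite(f"pics/{n}4c.png",cv2.resize(c,None,fx=4.2,fy=3.7,interpolation=cv2.INTER_CUBIC)[:,:,::-1])
E
```

```text
-23 [-4.  -0.2  2.1]
-26 [-4.1 -0.   1.5]
-29 [-4.2  0.1  1.9]
-32 [-4.5  0.   1.5]
-35 [-4.8 -0.3  1.3]
-38 [-4.4 -0.2  1.5]
-41 [-5.4 -0.1  2.4]
-44 [-9.5 -1.4 10.2]
14.3917 [-4.73003706 -0.02748251  1.56087308]
```

View pics/s3.png

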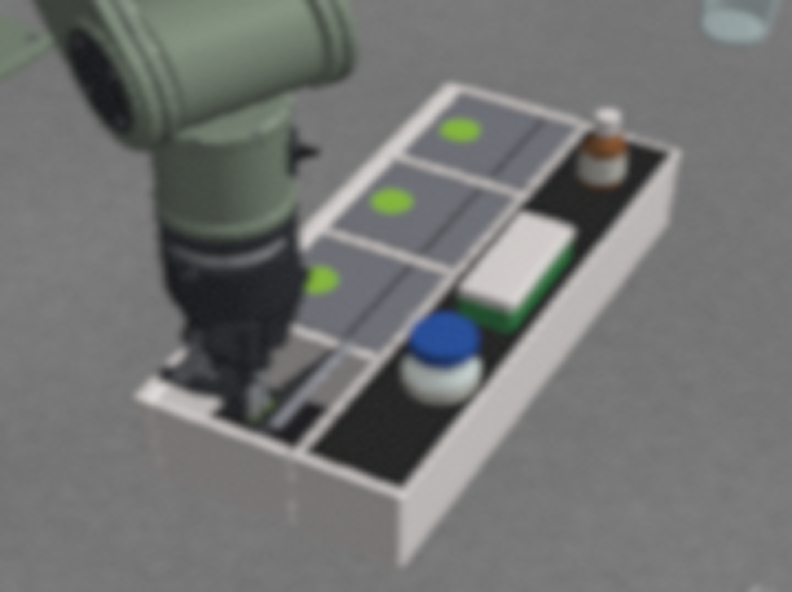

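View pics/scene4c.png

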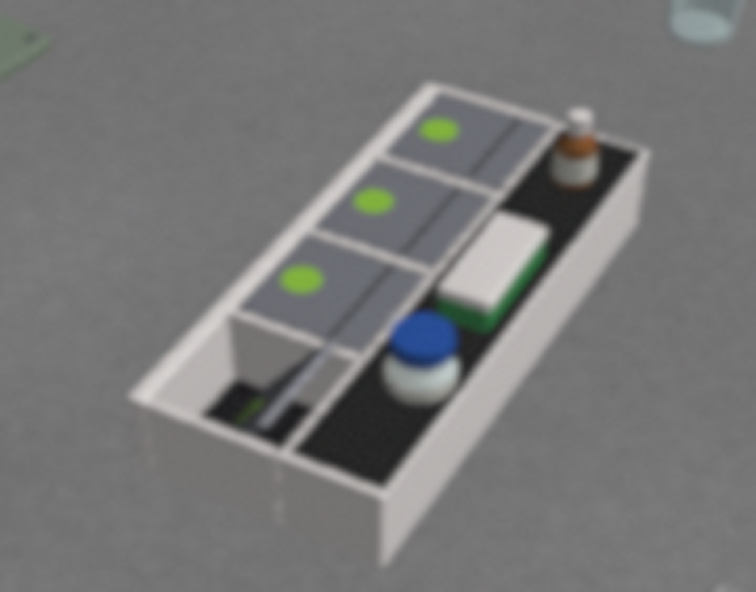

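View pics/top4c.png

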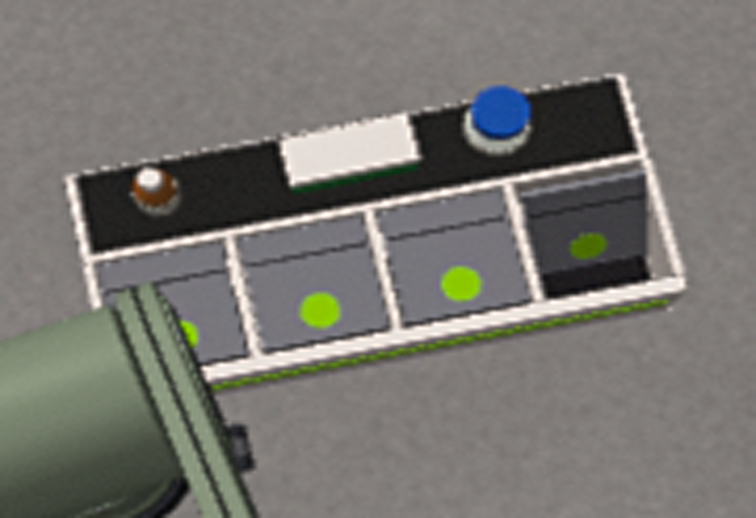

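Flap d stands steeply open and the items on the ledge haven't moved. I'll fit the flap plane to the depth image for a number.

```bash
python3 - <<'E'
from h import *
d=np.load("pics/top4.npy"); c=np.array([*D['d'],0]); h=c+X*.043; P=[]
for v in range(185,235):
    for u in range(320,370):
        if d[v,u]<=0: continue
        C,r=ray("top",u,v); p=C+r*d[v,u]; e=p-h; a,b=e@X,e@Y
        if abs(b)<.03 and -.035<a<-.002: P.append((a,p[2]))
P=np.array(P); k=np.polyfit(P[:,0],P[:,1],1); print(len(P),k,np.arctan(k[0]),np.std(P[:,1]-np.polyval(k,P[:,0])))
wait(.3); o=observe(); print(o['time'],o['tool_pos'],o['dq'].round(3))
hand_in()
E
```

```text
323 [1.62060683 0.08315896] 1.01793226549382 0.004614664951665475
14.7917 [0.35012118 0.1198574  0.34989144] [-0.    -0.002 -0.001  0.    -0.001 -0.001]
the job is handed in; nothing more can be done
```

Flap d, at the station's −y end, was over the empty compartment; it now stands wide open and I've handed the job in.

- **Finding it:** I pressed d first and it tipped under about 1.5 N, so I did not press the other three flaps.
- **Opening it:** I pushed d down until the force rose to about 10 N at 44 mm depth, which I took to be the hinge stop. I then drew the hand out and parked it clear.

**Last checks:**
- **Flap angle:** a plane fit to the depth image, taken after the hand had left, gives about 1.0 rad.
- **Other flaps:** b and c look shut. a was partly hidden by the arm in the top view but looks shut in the scene view.
- **Other objects:** the bottle, slide box and jar look unmoved. I did not recheck the bench items (mouse, beaker, wash bottle, tube rack) one by one, but the arm's path stayed away from them.
- **Robot and time:** the arm was at rest, touching nothing, and the clock read about 14.8 s.

**One disagreement:** the force needed to tip d read 1 to 2 N, a little below the stated 2 to 3 N. The wrist sensor is noisy by about 1 N, and the pictures clearly show the flap tipping.

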